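# Hang a slide carrier on the stainer's loading rail

## Robot

A 6-joint arm with a two-finger parallel gripper is mounted at the origin on a cart in front of the work surface, level with it; the furniture and walls round the work are solid. World frame = base frame: x ahead of the robot, y to its left, z up, the work surface at z = 0. Lengths are in mm, angles in degrees, forces in N, time in s.
With the tool pointing down it reaches from about 300 to 850 mm from the base axis. Payload 4.2 kg.
Tool frame: the origin (TCP) lies at the centre of the arm's flange, where the gripper is bolted on; the fingertips stand 191 mm ahead of it and the grasp point (between the pads) lies 172 mm ahead of it; z points along the fingers, y is the direction in which the jaws open and shut (so a half turn about z gives the same grasp; the last joint's range is limited). The gripper opens to 91 mm and grips with 3 to 60 N. Pads are 32 mm wide; open, the fingers measure 118 mm over their backs; the gripper's body (76 mm by 178 mm) begins 60 mm behind the grasp point.
Start: joints at [-70.187, 18.312, 89.639, -0, 72.044, -1.146], TCP at [205.674, -536.956, 404.776] pointing down, gripper open.
Joint ranges: [-177.97, 177.97], [-48.28, 115.42], [12.27, 149.76], [-77.06, 257.06], [2.81, 150.46], [-146.56, 146.56]. Speed limits (degrees/s): [147.25, 147.25, 180, 180, 180, 180].

## Interface

Orientations are given as [roll, pitch, yaw] about the fixed x, y, z axes, in that order (R = Rz(yaw) Ry(pitch) Rx(roll)).
In Python, from workcell import status, vision, ticket gives the robot as it stands.
- The arm moves only by the shell command python3 -m jog 'ROWS' [FORCE]. ROWS is JSON, a list of rows, each a list of 7 numbers: the finger opening in m, from 0 to 0.0912, then the shift along the tool's x, y, z in m, then the turn, a rotation vector about the tool's x, y, z in rad. A call has 1 to 12 rows; each row shifts and turns the commanded pose from where the row before left it, along the tool's axes as they then stand; what a row does not reach is not made up. A row lasts 1/8 s, in which the tool goes at most 62.5 mm and 10.7 degrees, less where a joint would pass 70% of its speed; a pose out of reach is approached as far as the arm can. A call with a gripper value outside its range is refused whole. The fingers move at their own pace and stop on an object; FORCE is the grip in N (left out, the last holds). Time passes only in rows, so rows that do not move let the fingers close. It gives the time, the measured TCP pose, the force and the opening at its end, in the units of the state.
- status.state(): the state, without advancing time (a new reading comes with each control period).
- vision.grab_frame(name): name is "side" or "top" or "wrist"; returns a dict with "color" (384x512x3 uint8, blue, green, red), "depth" (384x512 float32, mm along the optical axis (not along the pixel's ray), 0 where there is no reading), "fov_y" (degrees; the focal length in pixels is half the picture's height over the tangent of half this angle, whatever the lens; pixels are square), "cx", "cy" (the principal point, pixels), "pose" (4x4, takes a point from camera to world coordinates). Camera axes: x right, y down, z forward; pixel columns grow to the right and rows downward; lengths in mm; the calibration is good to about 2 mm. A picture is of the moment at which its call begins.
- ticket.job_done(): hands the job in, once; it reports no verdict.
Trained networks look in the newest picture that a camera, given by its name, has taken for a name from the list of things; names that differ only in an ending like _2 or _b are one class to them, and where a whole thing is asked for, a point or a joint stands for the part that bears it (a point fixed in the world has none). Each returns a list of dicts, best first, with "p" (0 to 1); they miss things now and then, are a little off and sometimes report something else, mostly with a low value. They report only what shows in the picture. A call takes as long as a camera call. They do not tell look-alikes from the thing itself.
- vision.find_in(camera, label): "location" ([x, y, z] in mm, in world coordinates, good to about 4 mm: the middle of the surface that is visible of it).
- vision.silhouettes(camera, label): "pixels" (384x512 bool, what is visible of it).
The state is a dict: "time_s": time; "qpos": joint angles; "qvel": joint speeds; "effort": joint torques, N m; "ee_pos": TCP position; "ee_rot": TCP orientation; "force": force on the tool from outside, world axes, zero at the start; "torque": the same for the moment, N m; "gripper_width": finger opening in mm.
Only numpy, scipy, OpenCV 4.12 (cv2) and the standard library are available. Lean on these libraries where they do the work, as an engineer would, in place of code of your own. Each camera call takes 0.05 s, during which the arm holds its last target.

## Task

The steel-hooked slide carrier lies on its side on the desk. First stand it upright on its basket on the desk and let go of it; then take it again by its grip tab and hang it on the loading rail in the bay between the two upright dogs: lift its hook over the rail's front lip from the robot's side and lower it gently until it hangs fully home, upright, with the hook's tip behind the lip, and let go. Do not knock the other things about.

Things in the scene. Friction and masses are not known exactly. Their poses are not given: they have to be found in the camera images.
- carrier: Loose slide carrier, about 0.2 kg. Origin: centre of the underside of its grey basket of glass slides, 44 (x) x 84 (y) x 34 (z) mm, heavy, solid to the touch; z runs up to the tab. Starts lying on one basket end: x level, roughly away from the robot; z level, roughly to +y; axis 42 mm above the desk. Set down within 15 degrees of upright it rocks upright by itself.
- carrier_tab (a point): Centre of the carrier's grip tab, a flat grey plate 12 (x) x 30 (y) x 50 (z) mm on top of the steel hook, 127 mm above the basket's underside on the carrier's z axis (tab spans 102 to 152). Axes as the carrier's.
- carrier_hook (a point): Spot that rests on the lip: middle of the underside of the hook's bridge, 94 mm above the basket's underside, axes as the carrier's. The C-shaped steel hook is 24 mm wide in y. From this spot: bridge x -15 to +15, 8 mm thick; stem down to the basket at x -15 to -7; tip at x +7 to +15, reaching 15 mm down. So the hook opens downward, 14 mm between stem and tip.
- bay (a point): Top of the rail's front lip, mid-way between the dogs, 150 mm above the desk. x: level, across the rail away from the robot; y along the rail; z up. Lip 6 mm thick (x -3 to +3), round top. The dogs are fixed upright dark plates 6 mm thick, 40 mm apart (inner faces y -20 and +20), x +4 to +24, tops 9 mm above the lip. Hung, the carrier's x points as this x, its basket is under the rail.
- rail: Fixed aluminium rail 300 mm long; origin on the desk under the lip's middle, x across it away from the robot, y along it. Channel behind the lip: floor 18 mm below the lip's top, 23 mm wide (x +3 to +26), back wall 6 mm lower than the lip. Underside 23 mm below the lip's top. Posts at y -144, +144; feet 110 x 34 mm. A 10 mm tie bar at x 14, 30 mm up, passes under a hung basket.
- staining_jar: Bystander: round glass jar with black lid, 59 mm wide, 102 mm high, behind the rail; origin at its underside.
- mailer: Bystander: flat grey slide mailer 84 x 35 x 21 mm near the desk's front edge; origin at its underside.
- dropper_bottle: Bystander: small amber bottle with white cap, 30 mm wide, 66 mm high, on the left; origin at its underside.
- small_box: Bystander: small square box 35 x 35 x 21 mm, on the left; origin at its underside.
Not all that is in view belongs to the job. What is shaped like the carrier but orange or yellow is not meant.

How it is judged (in metres and radians):
On the way:
1. the carrier stands upright on the desk by itself, let go (angle between carrier's own z axis and vertical below 0.1 rad and height (world z) of carrier below 0.006 m and contact force between the fingers and carrier below 0.05 N and linear speed of carrier below 0.03 m/s), for 0.2 s.
At the end, for the whole second after the job is handed in: The carrier hangs at rest on the rail's lip: the spot under its bridge within 4 mm in height and 8 mm across of the lip's top, within 14 mm along the rail of the middle of the bay, upright within 0.2 rad, square to the rail within 0.35 rad, its weight on the rail (z of carrier_hook in the frame of bay between -0.004 and 0.004 m and x of carrier_hook in the frame of bay between -0.008 and 0.008 m and y of carrier_hook in the frame of bay between -0.014 and 0.014 m and angle between carrier's own z axis and vertical below 0.2 rad and angle between the x axis of carrier and the x axis of bay, either way round below 0.35 rad and contact force between carrier and rail above 0.5 N and linear speed of carrier below 0.04 m/s); the robot touches nothing.
It fails at once if the carrier is rammed against or dropped on the rail (over 40 N) (contact force between carrier and rail above 40 N).
It fails at once if another thing is knocked about (moved over 30 mm) (distance of any of staining_jar, mailer, dropper_bottle, small_box from where it was at the start of the episode above 0.03 m).
It also fails if it takes over 72 s, if anything falls off the work surface, if the arm or the gripper's body presses on something with over 40 N, if the wrist force passes 120 N, or if a joint passes its speed limit or range.

## Working session

There is one attempt and no reset: what is moved stays moved. The work goes in short steps, Python scripts to look and compute and a shell command to move; the robot and the scene stay as the last step left them, time stands still between calls to the robot, and variables do not carry over. Pictures are saved under pics/ and viewed, and the job is handed in when it is done.

```bash
mkdir -p pics; ls; python3 - <<'E'
from workcell import status, vision
import cv2
print(status.state())
for n in ["side","top","wrist"]:
    f=vision.grab_frame(n); cv2.imwrite(f"pics/{n}0.png",f["color"]); print(n,f["fov_y"],f["cx"],f["cy"],f["pose"].round(3).tolist())
    for l in ["carrier","carrier_tab","rail","staining_jar","mailer","dropper_bottle","small_box"]:
        print(l,[(r["p"],[round(x) for x in r["location"]]) for r in vision.find_in(n,l)])
E
```

```text
pics
{'time_s': 0.0, 'qpos': array([-7.01865819e+01,  1.83504919e+01,  8.97092860e+01, -1.01676582e-03,
        7.20411489e+01, -1.14740923e+00]), 'qvel': array([-0.08419453,  0.00077367, -0.03810019,  0.0841532 ,  0.00719532,
       -0.00740404]), 'effort': array([-2.48767858e-03, -4.12463057e+01, -2.31977248e+01,  7.25401123e-02,
        4.58456366e-02, -1.48232430e-04]), 'ee_pos': array([ 205.61768785, -536.78544225,  403.91197551]), 'ee_rot': array([-1.79899074e+02, -1.05455215e-03,  2.09611407e+01]), 'force': array([0.1392293 , 0.02473351, 0.32667045]), 'torque': array([ 0.03307576, -0.02581599,  0.0128055 ]), 'gripper_width': 91.39438104824325}
side 48.78312245213666 250.5467609817706 189.31352838818927 [[-0.898, -0.173, 0.404, 27.68], [-0.439, 0.398, -0.806, 1096.294], [-0.021, -0.901, -0.433, 638.853], [0.0, 0.0, 0.0, 1.0]]
carrier [(0.92, [422, -315, 44]), (0.72, [531, 509, 22]), (0.69, [434, 192, 53]), (0.66, [390, 532, 54])]
carrier_tab [(0.83, [435, 194, 52]), (0.81, [425, -308, 46])]
rail [(0.71, [565, -25, 89])]
staining_jar [(0.72, [664, 64, 57])]
mailer [(0.48, [386, 
[... 237 characters left out ...]
1451.631], [0.0, 0.0, 0.0, 1.0]]
carrier [(0.75, [391, 525, 58]), (0.7, [424, -324, 54]), (0.63, [439, 198, 54])]
carrier_tab [(0.85, [388, 526, 57]), (0.63, [441, 195, 58]), (0.58, [424, -323, 56])]
rail [(0.93, [567, -74, 134])]
staining_jar [(0.94, [664, 50, 101])]
mailer [(0.89, [391, -61, 21])]
dropper_bottle [(0.65, [657, 432, 43]), (0.34, [438, 192, 59])]
small_box [(0.64, [525, 499, 24])]
wrist 70.14524597593096 251.07651458560994 188.82262883398204 [[0.356, -0.903, -0.241, 273.629], [-0.934, -0.344, -0.092, -510.051], [-0.0, 0.258, -0.966, 384.818], [0.0, 0.0, 0.0, 1.0]]
carrier [(0.57, [321, -341, 49])]
carrier_tab []
rail []
staining_jar []
mailer []
dropper_bottle []
small_box []
```

View pics/side0.png

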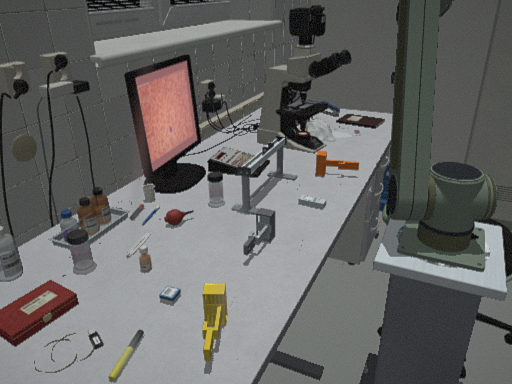

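View pics/top0.png

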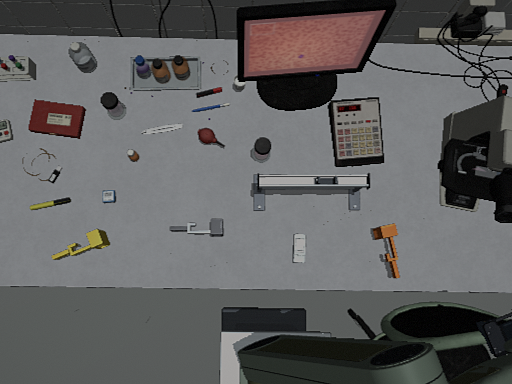

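View pics/wrist0.png

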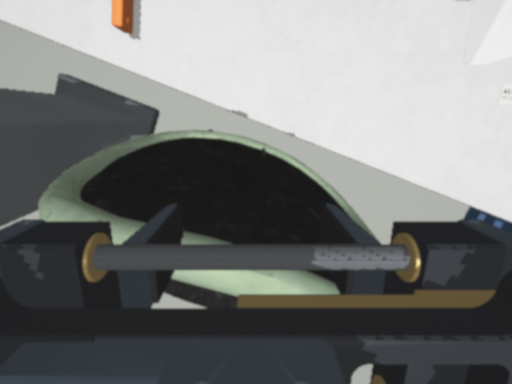

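Candidates: grey carrier at top (197,228) / side (262,230); the yellow look-alike at top (82,245) / side (213,315); the orange one at top (388,250) / side (335,163). By the description, I choose the grey one. Next I check it in a close crop and measure it.

```bash
cat > h.py <<'E'
import numpy as np, cv2
from workcell import status, vision
def K(f):
    H=f["color"].shape[0]; return H/2/np.tan(np.radians(f["fov_y"])/2)
def cloud(f):
    fl=K(f); v,u=np.mgrid[:384,:512]; d=f["depth"]
    c=np.stack([(u-f["cx"])/fl*d,(v-f["cy"])/fl*d,d],-1)
    p=c@f["pose"][:3,:3].T+f["pose"][:3,3]; p[d<=0]=np.nan
    return p
def crop(f,u0,v0,u1,v1,s,name):
    cv2.imwrite("pics/"+name,cv2.resize(f["color"][v0:v1,u0:u1],None,fx=s,fy=s,interpolation=cv2.INTER_CUBIC))
E
python3 - <<'E'
from h import *
np.set_printoptions(precision=1,suppress=True)
for n,b in [("top",(160,200,240,250)),("side",(230,195,290,260))]:
    f=vision.grab_frame(n); P=cloud(f); crop(f,*b,8,n+"1.png")
    crop(f,*((240,160,385,220) if n=="top" else (200,130,310,220)),5,n+"rail.png")
    q=P[b[1]:b[3],b[0]:b[2]].reshape(-1,3); q=q[q[:,2]>8]
    q=q[(abs(q[:,1]-185)<110)&(abs(q[:,0]-435)<60)]
    print(n,len(q),q.min(0),q.max(0))
    np.save(n+"q.npy",q)
    # profile along y
    for y in range(110,270,8):
        s=q[(q[:,1]>=y)&(q[:,1]<y+8)]
        if len(s)>2: print(y,len(s),"x",np.percentile(s[:,0],[5,50,95]),"z",np.percentile(s[:,2],[5,50,95]))
    # rail
    r=P.reshape(-1,3); r=r[(r[:,0]>520)&(r[:,0]<620)&(abs(r[:,1]+75)<190)&(r[:,2]>120)&(r[:,2]<180)]
    print("rail",r.min(0),r.max(0))
    for y in range(-240,110,15):
        s=r[(r[:,1]>=y)&(r[:,1]<y+15)]
        if len(s)>2: print(y,len(s),"x",np.percentile(s[:,0],[2,50,98]),"z",np.percentile(s[:,2],[5,50,98]))
E
```

```text
top 406 [409.7 140.4   8.1] [493.6 293.8  94.1]
158 49 x [423.9 442.5 464.1] z [53.2 82.1 87.6]
166 45 x [426.2 445.2 464.5] z [78.1 84.4 89. ]
174 44 x [426.  445.3 464.4] z [78.7 83.5 87.8]
182 49 x [423.8 442.3 463.7] z [75.3 85.  88.4]
190 20 x [425.2 440.7 466.2] z [45.4 82.  87.6]
198 12 x [424.6 431.9 436.1] z [16.7 51.9 57.7]
206 12 x [429.  431.7 435.6] z [32.3 55.6 61.2]
214 12 x [423.  431.5 436.1] z [21.  50.2 55.8]
222 11 x [428.4 430.3 451.1] z [21.8 50.4 59.4]
230 12 x [428.  431.2 435.7] z [38.5 53.8 56.3]
238 24 x [427.6 443.  455.9] z [36.8 52.3 57.3]
246 26 x [427.2 439.  454.7] z [31.4 53.  58. ]
254 29 x [427.6 443.8 463.5] z [23.2 53.1 57.9]
262 14 x [436.1 440.5 446.3] z [40.7 57.5 59.6]
rail [ 544.9 -243.9  120.1] [592.2  66.2 163.3]
-240 84 x [554.7 574.1 588.9] z [128.  136.5 154.2]
-225 69 x [555.  574.4 589.5] z [127.9 136.5 151.6]
-210 73 x [554.7 574.1 589.2] z [129.9 136.  152.4]
-195 69 x [554.8 573.9 588.2] z [129.1 134.4 152.3]
-180 67 x [554.7 573.2 588.3] z [128.1 135.3 152.3]
-165 60 x [553.4 570.2 588.4] z [128.  141.7 159.2]
-150 92 x [553.7 570
[... 1889 characters left out ...]
555.  556.3 557.1] z [131.1 138.2 150.2]
-120 23 x [554.5 557.1 586.8] z [130.2 147.  157.8]
-105 55 x [553.7 571.6 586. ] z [133.3 145.6 160.9]
-90 23 x [554.2 581.8 587.7] z [131.5 139.  149.3]
-75 26 x [552.8 556.7 586.5] z [130.9 140.2 151.7]
-60 28 x [552.9 556.3 587.7] z [130.7 140.3 151.5]
-45 21 x [552.8 555.3 586.4] z [132.8 139.9 151. ]
-30 31 x [552.4 559.4 584.5] z [131.5 139.7 152.5]
-15 32 x [551.8 555.8 585.2] z [133.1 140.9 151. ]
0 28 x [551.5 567.3 584.3] z [132.3 138.9 151.8]
15 23 x [551.1 553.7 585. ] z [129.9 142.2 151. ]
30 25 x [551.5 553.2 584.5] z [130.6 143.9 151.4]
45 19 x [548.8 562.1 584.4] z [120.4 135.  151.1]
60 109 x [546.9 567.1 587.2] z [125.8 139.9 153.3]
```

```bash
python3 - <<'E'
import cv2,numpy as np
ims=[cv2.imread("pics/"+n) for n in ["top1.png","side1.png","toprail.png","siderail.png"]]
def fit(i,w,h): return cv2.resize(i,(w,h))
o=np.vstack([np.hstack([fit(ims[0],480,300),fit(ims[1],300,300)]),np.hstack([fit(ims[2],480,200),fit(ims[3],300,200)])])
cv2.imwrite("pics/m1.png",o)
E
```

```text
(no output)
```

View pics/m1.png

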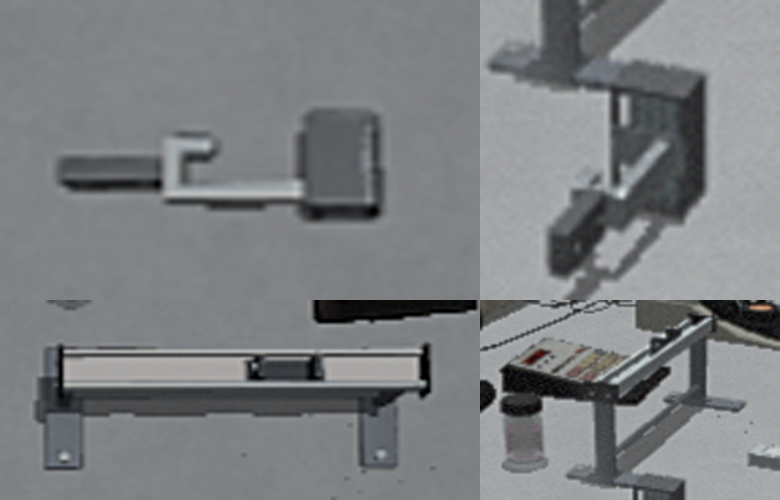

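The crop shows the grey carrier: basket at crop (340,165), steel C-hook opening towards the basket at (200,165), tab at (105,172). The tip points away from the robot and z points to +y. The dogs sit around the dark spot at rail crop (285,370). Next I fit the tab axis and the bay.

```bash
python3 - <<'E'
from h import *
np.set_printoptions(precision=1,suppress=True)
for n in ["top","side"]:
    f=vision.grab_frame(n); P=cloud(f).reshape(-1,3)
    q=P[(abs(P[:,1]-230)<100)&(abs(P[:,0]-440)<45)&(P[:,2]>10)]
    print(n)
    for y in range(252,330,8):
        s=q[(q[:,1]>=y)&(q[:,1]<y+8)]
        if len(s)>2: print(y,len(s),"x",s[:,0].min(),np.median(s[:,0]),s[:,0].max(),"z",np.percentile(s[:,2],[5,50,95]))
    t=q[(q[:,1]>264)&(q[:,2]>47)]; print("tab top mean",t.mean(0),"ymax",q[:,1].max()); print("fit dx/dy",np.polyfit(t[:,1],t[:,0],1))
    b=q[(q[:,1]<192)&(q[:,2]>78)]; print("basket top",b.min(0),b.max(0),b.mean(0))
    s=q[(q[:,1]>198)&(q[:,1]<232)&(q[:,2]>45)]; print("stem fit",np.polyfit(s[:,1],s[:,0],1),s.mean(0))
    d=P[(P[:,2]>155)&(P[:,2]<175)&(P[:,0]>552)&(P[:,0]<590)&(abs(P[:,1]+127)<60)]
    print("dogs", np.sort(d[:,1]).round(), d[:,0].min(),d[:,0].max())
    e=P[(P[:,2]>148)&(P[:,2]<153)&(P[:,0]>545)&(P[:,0]<565)&(P[:,1]>-235)&(P[:,1]<58)]
    print("lip",len(e),e.mean(0),np.polyfit(e[:,1],e[:,0],1))
    r=P[(P[:,2]>125)&(P[:,2]<156)&(P[:,0]>540)&(P[:,0]<595)]; print("rail y",r[:,1].min(),r[:,1].max())
E
```

```text
top
252 36 x 427.4592945321492 442.4071407999994 455.35952818085383 z [32.  53.4 57.5]
260 13 x 427.61241864063015 440.5730945296963 446.45698096641723 z [43.7 55.9 59.8]
268 13 x 435.50556600191135 440.3174258481763 446.76318073429263 z [48.1 55.6 59.6]
276 15 x 435.3442549423986 440.3307393839369 446.6544861406964 z [44.5 52.4 58.9]
284 15 x 434.7916430942619 440.4378390110426 446.07523655157286 z [50.3 56.3 60. ]
292 15 x 434.4840484096465 440.44900250387667 446.34418270979586 z [51.5 55.4 60.7]
300 15 x 434.3834006294047 440.06221625290175 445.88469694505295 z [52.9 56.4 59.7]
308 3 x 437.2595916559868 440.1973110533207 443.2494257864635 z [52.4 54.3 55.1]
tab top mean [440.7 287.8  55.6] ymax 311.3044640319096
fit dx/dy [ -0.  449.7]
basket top [422.6 160.6  78.2] [465.4 192.   92.2] [444.6 176.   84.2]
stem fit [ -0.  436.1] [433.  214.9  54.5]
dogs [-151. -151. -151. -151. -150. -149. -149. -148. -148. -148. -147. -147.
 -146. -145. -145. -145. -105. -105. -104. -104. -104. -104. -102. -102.
 -102. -101. -101. -101.  -99.  -99.  -99.  -99.] 561.2745940587178 579.08550132501
li
[... 521 characters left out ...]
35.58914009790783 436.88485441025733 447.02291119990764 z [32.9 55.9 58.9]
300 24 x 434.2451284501043 437.73371746195505 446.7641795553065 z [29.7 48.3 59.1]
308 38 x 435.6910312464308 441.91512687964985 447.9811401848956 z [31.3 45.7 57.5]
tab top mean [440.7 290.4  55.2] ymax 311.89907081889
fit dx/dy [  0.  434.5]
basket top [423.5 156.4  78.8] [469.1 191.9  88.3] [444.9 176.8  84.5]
stem fit [ -0.  440.9] [432.7 215.3  52.3]
dogs [-151. -150. -150. -149. -147. -147. -147. -146. -146. -144. -144. -105.
 -104. -103. -102. -101. -101. -101. -101. -101. -101. -100.  -98.] 561.9187676117127 581.9279353246808
lip 80 [556.7 -83.8 150.2] [ -0.  554.9]
rail y -2002.6875935264966 67.94774058326152
```

```bash
cat >> h.py <<'E'
from scipy.spatial.transform import Rotation as R, Slerp
def ori(yaw,th): # tool down, yaw (92 = tool y along carrier x), tilt th deg about tool y
    return R.from_euler('xyz',[180,0,yaw],degrees=True)*R.from_rotvec([0,np.radians(th),0])
def tcp(g,yaw,th,l=172): # tcp for grasp point g
    return np.array(g,float)-l*ori(yaw,th).apply([0,0,1])
def plan(wps,start=None,step=60,ang=10,grip=None):
    """wps: list of (tcp pos, yaw, th, n or None)"""
    s=status.state()
    p=s["ee_pos"]; r=R.from_euler('xyz',s["ee_rot"],degrees=True)
    if start: p=np.array(start[0]); r=ori(*start[1:])
    for w in wps:
        q=np.array(w[0],float); t=ori(w[1],w[2])
        n=w[3] if len(w)>3 else int(max(np.ceil(np.linalg.norm(q-p)/step),np.ceil(np.degrees((r.inv()*t).magnitude())/ang),1))
        sl=Slerp([0,1],R.concatenate([r,t])); out=[]
        for k in range(n):
            a,b=sl(k/n),sl((k+1)/n)
            out.append(np.r_[a.inv().apply((q-p)/n),(a.inv()*b).as_rotvec()])
        print("->",q.round(1),w[1:3],n)
        for o in out: print(np.r_[(o[:3]/1000).round(4),o[3:].round(4)].tolist())
        p,r=q,t
E
python3 - <<'E'
from h import *
g=np.array([440.5,290,44])
hov=tcp(g+ -100*ori(92,-40).apply([0,0,1]),92,-40)
print(tcp(g,92,-40),hov)
plan([([500,-100,400],92,0),([460,240,380],92,0),(hov,92,-40)])
E
```

```text
[436.64153018 400.49211902 175.75964422] [434.39823377 464.73172311 252.36408853]
-> [ 500. -100.  400.] (92, 0) 9
[0.0479, -0.0336, 0.0005, 0.0, 0.0, -0.1378]
[0.0521, -0.0267, 0.0005, 0.0, 0.0, -0.1378]
[0.0553, -0.0193, 0.0005, 0.0, 0.0, -0.1378]
[0.0574, -0.0116, 0.0005, 0.0, 0.0, -0.1378]
[0.0584, -0.0036, 0.0005, 0.0, 0.0, -0.1378]
[0.0584, 0.0045, 0.0005, 0.0, 0.0, -0.1378]
[0.0572, 0.0125, 0.0005, 0.0, 0.0, -0.1378]
[0.0549, 0.0202, 0.0005, 0.0, 0.0, -0.1378]
[0.0517, 0.0275, 0.0005, 0.0, 0.0, -0.1378]
-> [460. 240. 380.] (92, 0) 6
[0.0569, -0.0047, 0.0033, 0.0, 0.0, 0.0]
[0.0569, -0.0047, 0.0033, 0.0, 0.0, 0.0]
[0.0569, -0.0047, 0.0033, 0.0, 0.0, 0.0]
[0.0569, -0.0047, 0.0033, 0.0, 0.0, 0.0]
[0.0569, -0.0047, 0.0033, 0.0, 0.0, 0.0]
[0.0569, -0.0047, 0.0033, 0.0, 0.0, 0.0]
-> [434.4 464.7 252.4] (92, -40) 5
[0.0451, -0.0035, 0.0255, 0.0, -0.1396, -0.0]
[0.0482, -0.0035, 0.019, 0.0, -0.1396, 0.0]
[0.0504, -0.0035, 0.0121, -0.0, -0.1396, -0.0]
[0.0516, -0.0035, 0.005, 0.0, -0.1396, 0.0]
[0.0518, -0.0035, -0.0022, -0.0, -0.1396, -0.0]
```

```bash
python3 -m jog '[[0.06,0.048,-0.034,0,0,0,-0.138],[0.06,0.052,-0.027,0,0,0,-0.138],[0.06,0.055,-0.019,0,0,0,-0.138],[0.06,0.057,-0.012,0,0,0,-0.138],[0.06,0.058,-0.004,0,0,0,-0.138],[0.06,0.058,0.004,0,0,0,-0.138],[0.06,0.057,0.012,0,0,0,-0.138],[0.06,0.055,0.02,0,0,0,-0.138],[0.06,0.052,0.028,0,0,0,-0.138]]'
python3 -m jog '[[0.06,0.057,-0.005,0.003,0,0,0],[0.06,0.057,-0.005,0.003,0,0,0],[0.06,0.057,-0.005,0.003,0,0,0],[0.06,0.057,-0.005,0.003,0,0,0],[0.06,0.057,-0.005,0.003,0,0,0],[0.06,0.057,-0.005,0.003,0,0,0],[0.06,0,0,0,0,0,0],[0.06,0,0,0,0,0,0]]'
python3 - <<'E'
from h import *
np.set_printoptions(precision=1,suppress=True)
s=status.state(); print(s["qpos"],s["ee_pos"],s["ee_rot"])
f=vision.grab_frame("wrist"); cv2.imwrite("pics/w2.png",f["color"])
E
```

```text
time_s: 2.52
ee_pos: [498.2, -97.6, 405.1]
ee_rot: [179.9, 0.0, 92.4]
force: [1.1, -0.5, 0.6]
gripper_width: 60.1
time_s: 3.52
ee_pos: [454.7, 241.2, 386.6]
ee_rot: [-180.0, 0.0, 92.2]
force: [0.5, -0.8, -0.0]
gripper_width: 59.7
[26.7 13.6 99.  -0.  67.4 24.5] [454.7 241.2 386.6] [-180.     0.    92.2]
```

View pics/w2.png

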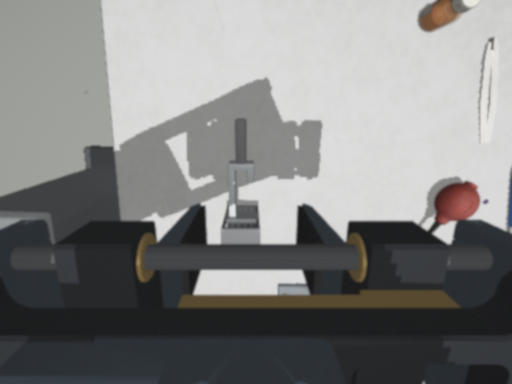

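The wrist view shows the tab at (241,140), the hook at (241,175) and the basket at (240,225), all between the fingers. I refine with this closer cloud.

```bash
python3 - <<'E'
from h import *
np.set_printoptions(precision=1,suppress=True)
f=vision.grab_frame("wrist"); P=cloud(f)[:215].reshape(-1,3)
q=P[(abs(P[:,0]-440)<30)&(P[:,1]>195)&(P[:,1]<330)&(P[:,2]>40)&(P[:,2]<70)]
for y in range(196,330,8):
    s=q[(q[:,1]>=y)&(q[:,1]<y+8)]
    if len(s)>2: print(y,len(s),"x",s[:,0].min(),s[:,0].max(),"z",np.median(s[:,2]))
print(q[:,1].max())
t=q[q[:,1]>266]
print(t.mean(0),cv2.minAreaRect(t[:,:2].astype(np.float32)))
g=np.array([440.5,290,44])
hov=tcp(g+ -80*ori(92,-40).apply([0,0,1]),92,-40)
plan([(hov,92,-40),(tcp(g,92,-40),92,-40,4)])
E
```

```text
196 37 x 429.46527870903276 437.4569257211886 z 53.86801659308577
204 46 x 429.376633279268 436.7667336490106 z 53.961733263002714
212 45 x 429.2014186053322 436.62165584924327 z 53.907203149752775
220 42 x 429.1544084713085 436.39806708188587 z 54.06669661112116
228 48 x 429.0633667781452 436.27553950205856 z 53.80230345335414
236 75 x 427.81680787431503 457.20816836869164 z 53.868063490151144
244 98 x 427.6736218535377 457.00603035830886 z 53.87820014549729
252 156 x 427.58969076163436 456.72650518800083 z 53.85453423702572
260 110 x 427.5924152265067 456.4695161266939 z 54.38367660396074
268 81 x 434.77640232200815 447.88809704074583 z 56.71275192364726
276 73 x 436.4555690645622 446.78480912432025 z 56.757007621006494
284 83 x 435.10110598552836 446.5519896696518 z 56.82010864766738
292 76 x 434.92785731551976 446.31004795099756 z 56.924031986503934
300 88 x 434.83931742084405 446.9919359711211 z 56.78373928556874
308 37 x 434.7524613193758 445.864809277569 z 56.49638291935469
311.3394303404722
[441.1 289.3  56.3] ((440.84466552734375, 288.5964050292969), (13.028518676757812, 45.23113250732422), 1.658432960510254)
-> [434.8 451.9 237. ] (92, -40) 5
[0.0425, -0.0025, 0.0299, 0.0001, -0.1395, 0.0001]
[0.0462, -0.0025, 0.0237, 0.0001, -0.1395, 0.0001]
[0.0491, -0.0025, 0.0171, 0.0001, -0.1395, 0.0001]
[0.051, -0.0025, 0.0101, 0.0001, -0.1395, 0.0001]
[0.0519, -0.0025, 0.0029, 0.0001, -0.1395, 0.0001]
-> [436.6 400.5 175.8] (92, -40) 4
[0.0, -0.0, 0.02, 0.0, 0.0, 0.0]
[0.0, -0.0, 0.02, 0.0, 0.0, 0.0]
[0.0, -0.0, 0.02, 0.0, 0.0, 0.0]
[0.0, -0.0, 0.02, 0.0, 0.0, 0.0]
```

```bash
python3 -m jog '[[0.06,0.0425,-0.0025,0.03,0,-0.1396,0],[0.06,0.046,-0.0025,0.0237,0,-0.1396,0],[0.06,0.049,-0.0025,0.017,0,-0.1396,0],[0.06,0.051,-0.0025,0.01,0,-0.1396,0],[0.06,0.052,-0.0025,0.003,0,-0.1396,0],[0.06,0,0,0,0,0,0],[0.06,0,0,0,0,0,0]]'
python3 - <<'E'
from h import *
np.set_printoptions(precision=2,suppress=True)
s=status.state(); print(s["qpos"],s["ee_pos"],s["ee_rot"])
r=R.from_euler('xyz',s["ee_rot"],degrees=True)
g=s["ee_pos"]+172*r.apply([0,0,1]); print("grasp",g,"tool y",r.apply([0,1,0]),"z",r.apply([0,0,1]))
print("shift to target in tool", r.inv().apply(np.array([440.8,290,44])-g))
E
```

```text
time_s: 4.5
ee_pos: [435.3, 451.7, 237.5]
ee_rot: [180.0, 40.0, 92.0]
force: [-0.0, 0.1, 1.0]
gripper_width: 60.1
[ 50.64  38.18  86.33 -25.17  87.88  56.97] [435.31 451.71 237.49] [179.98  39.98  92.02]
grasp [439.26 341.26 105.69] tool y [1.   0.04 0.  ] z [ 0.02 -0.64 -0.77]
shift to target in tool [ 0.35 -0.29 80.22]
```

```bash
python3 -m jog '[[0.05,0,0,0.025,0,0,0],[0.05,0,0,0.025,0,0,0],[0.05,0,0,0.02,0,0,0],[0.05,0,0,0.01,0,0,0],[0.05,0,0,0,0,0,0],[0.03,0,0,0,0,0,0],[0.02,0,0,0,0,0,0]]'
python3 - <<'E'
from h import *
f=vision.grab_frame("side"); crop(f,200,150,330,280,5,"s3.png")
E
```

```text
time_s: 5.38
ee_pos: [436.5, 402.0, 176.4]
ee_rot: [179.9, 39.9, 92.1]
force: [0.7, -0.1, -0.8]
gripper_width: 32.8
```

View pics/s3.png

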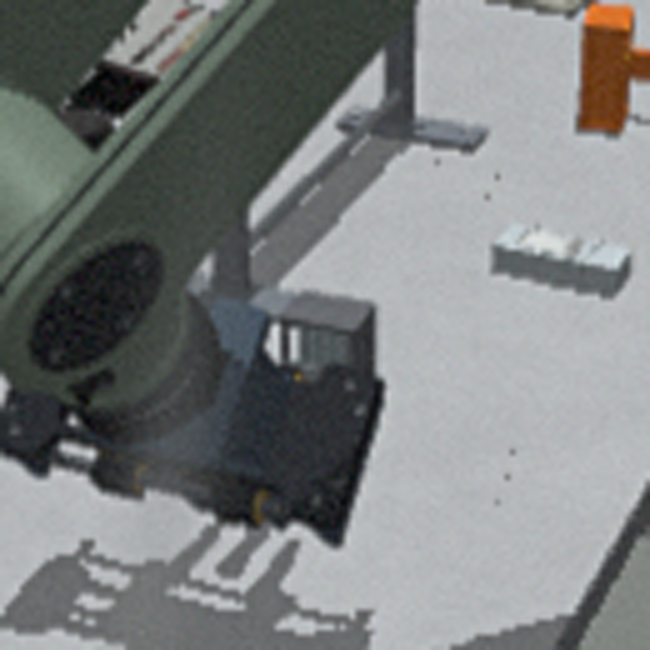

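```bash
python3 -m jog '[[0.0,0,0,0,0,0,0],[0,0,0,0,0,0,0],[0,0,0,0,0,0,0],[0,0,0,0,0,0,0],[0,0,0,0,0,0,0]]' 50
python3 - <<'E'
from h import *
np.set_printoptions(precision=2,suppress=True)
s=status.state(); r=R.from_euler('xyz',s["ee_rot"],degrees=True)
g=s["ee_pos"]+172*r.apply([0,0,1]); print(g)
g1=g+[0,0,30]; g2=g+[0,0,120]
# rotate about grasp
wps=[(tcp(g1,92,-40),92,-40,2),(tcp(g2,92,-40),92,-40,4)]
for t in np.arange(-31,51,9): wps.append((tcp(g2,92,t),92,t,1))
plan(wps)
E
```

```text
time_s: 6.05
ee_pos: [436.3, 401.7, 175.8]
ee_rot: [180.0, 40.0, 92.1]
force: [-0.4, 1.7, 0.2]
gripper_width: 11.7
[440.42 291.29  43.96]
-> [436.6 401.8 205.7] (92, -40) 2
[-0.0096, 0.0001, -0.0115, 0.0007, -0.0002, 0.0008]
[-0.0096, 0.0001, -0.0115, 0.0007, -0.0002, 0.0008]
-> [436.6 401.8 295.7] (92, -40) 4
[-0.0145, 0.0, -0.0172, 0.0, 0.0, 0.0]
[-0.0145, 0.0, -0.0172, 0.0, 0.0, 0.0]
[-0.0145, 0.0, -0.0172, 0.0, 0.0, 0.0]
[-0.0145, 0.0, -0.0172, 0.0, 0.0, 0.0]
-> [437.3 379.8 311.4] (92, np.int64(-31)) 1
[-0.0269, -0.0, 0.0021, -0.0, 0.1571, 0.0]
-> [438.2 355.7 323.4] (92, np.int64(-22)) 1
[-0.0269, 0.0, 0.0021, -0.0, 0.1571, 0.0]
-> [439.1 330.  331.5] (92, np.int64(-13)) 1
[-0.0269, 0.0, 0.0021, 0.0, 0.1571, 0.0]
-> [440.  303.3 335.5] (92, np.int64(-4)) 1
[-0.0269, -0.0, 0.0021, -0.0, 0.1571, -0.0]
-> [440.9 276.3 335.3] (92, np.int64(5)) 1
[-0.0269, -0.0, 0.0021, 0.0, 0.1571, 0.0]
-> [441.9 249.7 330.8] (92, np.int64(14)) 1
[-0.0269, 0.0, 0.0021, -0.0, 0.1571, 0.0]
-> [442.8 224.1 322.3] (92, np.int64(23)) 1
[-0.0269, -0.0, 0.0021, -0.0, 0.1571, -0.0]
-> [443.6 200.2 309.8] (92, np.int64(32)) 1
[-0.0269, 0.0, 0.0021, 0.0, 0.1571, 0.0]
-> [444.4 178.5 293.8] (92, np.int64(41)) 1
[-0.0269, -0.0, 0.0021, 0.0, 0.1571, 0.0]
-> [445.  159.6 274.5] (92, np.int64(50)) 1
[-0.0269, 0.0, 0.0021, 0.0, 0.1571, 0.0]
```

```bash
python3 -m jog '[[0,-0.0048,0,-0.0057,0,0,0],[0,-0.0096,0,-0.0115,0,0,0],[0,-0.0145,0,-0.0172,0,0,0],[0,-0.0145,0,-0.0172,0,0,0],[0,-0.0145,0,-0.0172,0,0,0],[0,-0.0145,0,-0.0172,0,0,0],[0,-0.0048,0,-0.0057,0,0,0],[0,0,0,0,0,0,0]]'
python3 -m jog '[[0,-0.0068,0,0.0002,0,0.04,0],[0,-0.0135,0,0.0005,0,0.0785,0],[0,-0.0135,0,0.0005,0,0.0785,0],[0,-0.0135,0,0.0005,0,0.0785,0],[0,-0.0135,0,0.0005,0,0.0785,0],[0,-0.0135,0,0.0005,0,0.0785,0],[0,-0.0135,0,0.0005,0,0.0785,0],[0,-0.0135,0,0.0005,0,0.0785,0],[0,-0.0135,0,0.0005,0,0.0785,0],[0,-0.0068,0,0.0002,0,0.04,0],[0,0,0,0,0,0,0]]'
python3 - <<'E'
from h import *
f=vision.grab_frame("side"); crop(f,200,100,330,280,4,"s4.png")
f=vision.grab_frame("wrist"); cv2.imwrite("pics/w4.png",f["color"])
a=cv2.imread("pics/s4.png"); b=cv2.resize(cv2.imread("pics/w4.png"),(280,210)); o=np.zeros((600,800,3),np.uint8)
a=cv2.resize(a,(433,600)); o[:,:433]=a; o[:210,500:780]=b; cv2.imwrite("pics/m4.png",o)
E
```

```text
time_s: 7.05
ee_pos: [436.3, 401.3, 296.1]
ee_rot: [180.0, 39.9, 92.1]
force: [0.2, -0.6, -2.6]
gripper_width: 11.8
time_s: 8.43
ee_pos: [440.2, 288.0, 335.5]
ee_rot: [-179.9, -0.5, 92.0]
force: [-0.0, -0.3, -2.8]
gripper_width: 11.8
```

View pics/m4.png

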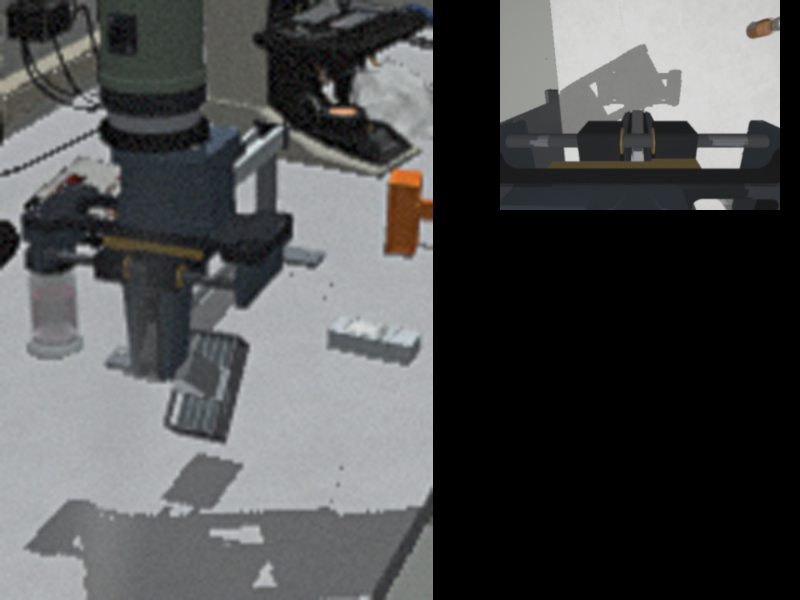

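The carrier follows, tilted about 40°, with no visible slip. I turn the rest.

```bash
python3 -m jog '[[0,-0.0068,0,0.0002,0,0.04,0],[0,-0.0137,0,0.0005,0,0.08,0],[0,-0.0137,0,0.0005,0,0.08,0],[0,-0.0137,0,0.0005,0,0.08,0],[0,-0.0137,0,0.0005,0,0.08,0],[0,-0.0137,0,0.0005,0,0.08,0],[0,-0.0137,0,0.0005,0,0.08,0],[0,-0.0137,0,0.0005,0,0.08,0],[0,-0.0137,0,0.0005,0,0.08,0],[0,-0.0137,0,0.0005,0,0.08,0],[0,-0.0137,0,0.0005,0,0.08,0],[0,-0.0068,0,0.0002,0,0.04,0]]'
python3 -m jog '[[0,0,0,0,0,0,0]]'
python3 - <<'E'
from h import *
np.set_printoptions(precision=2,suppress=True)
s=status.state(); r=R.from_euler('xyz',s["ee_rot"],degrees=True); print(s["qpos"]);
print(s["ee_pos"]+172*r.apply([0,0,1]))
f=vision.grab_frame("side"); crop(f,200,100,330,280,4,"s5.png")
P=cloud(f).reshape(-1,3)
q=P[(abs(P[:,0]-440)<60)&(P[:,1]>200)&(P[:,1]<360)&(P[:,2]>6)&(P[:,2]<240)]
for z in range(8,200,8):
    t=q[(q[:,2]>=z)&(q[:,2]<z+8)]
    if len(t)>2: print(z,len(t),"x",t[:,0].min(),t[:,0].max(),"y",t[:,1].min(),t[:,1].max())
E
```

```text
time_s: 10.02
ee_pos: [445.4, 157.5, 271.7]
ee_rot: [-179.9, -51.0, 92.1]
force: [-0.3, 0.3, -2.7]
gripper_width: 11.6
time_s: 10.15
ee_pos: [445.4, 157.6, 271.9]
ee_rot: [-179.8, -50.9, 92.0]
force: [0.3, 1.1, -1.4]
gripper_width: 12.0
[  4.3   19.82 119.74  63.42  60.11 -41.49]
[440.23 290.98 163.37]
24 4 x 420.22164632311996 422.5836876865787 y 256.2942549821454 333.1235820548728
32 113 x 418.5538619073217 463.11968330913 y 252.46668961220394 338.2948022379438
40 84 x 418.8337301828531 462.1830911117701 y 252.87100475392276 339.9286642626138
48 64 x 418.60902096232854 462.9390385881357 y 252.14869228715543 339.5282845396682
56 158 x 418.3134295725722 464.05080002867567 y 249.947736415088 340.0713005444271
64 148 x 418.5816639991655 464.5728645705215 y 252.63052655051695 337.6265094657498
72 17 x 426.4224431469378 432.32107691452404 y 282.67216706783245 305.5381973874296
80 15 x 426.0664892336931 433.18503918981946 y 282.89862220306213 307.09422301134725
88 19 x 425.1905205003847 435.1032036154989 y 283.21356963607866 307.39901645777206
96 21 x 426.03851834075124 435.1187636317957 
[... 358 characters left out ...]
66 307.87844763558235
136 23 x 429.4814564763553 452.8056958942296 y 290.6233497208925 309.66824559535826
144 31 x 426.9629376843296 453.22131670467473 y 279.70706002516636 312.2979874928569
152 40 x 424.9554597768804 451.59634205921645 y 273.8099051492711 311.14547112479204
160 54 x 424.7705291010276 453.6295674559852 y 254.94454584146263 315.96801569256866
168 76 x 415.3145778889382 457.3420930969274 y 214.3103221945555 315.7434161861646
176 120 x 413.2722785702072 459.1366991221861 y 212.6895621398719 310.78394116918525
184 160 x 382.0740051291685 499.96539096904615 y 209.70143035337355 308.5646864561028
192 122 x 390.25754086316306 474.8455821917762 y 209.62375151395474 287.2302254234228
```

View pics/s5.png

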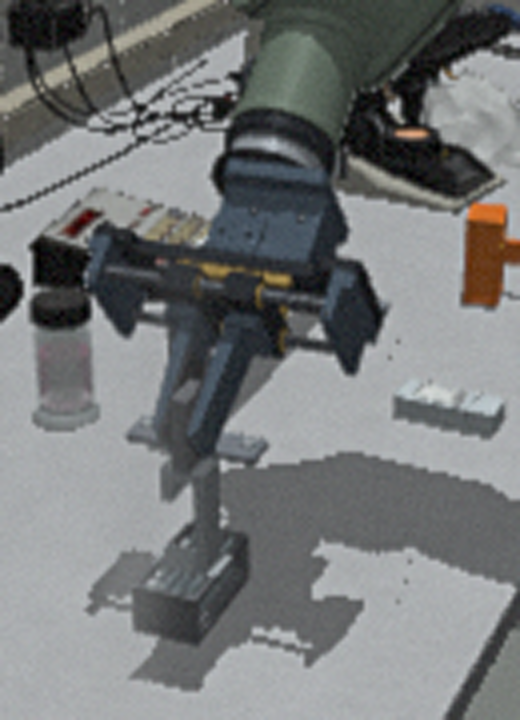

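Upright within about a degree: basket at (195,590), stem vertical, underside around z≈30. I lower it.

```bash
python3 -m jog '[[0,-0.0047,0,0.0038,0,0,0],[0,-0.0047,0,0.0038,0,0,0],[0,-0.0047,0,0.0038,0,0,0],[0,-0.0047,0,0.0038,0,0,0],[0,-0.0016,0,0.0013,0,0,0],[0,0,0,0,0,0,0]]'
python3 -m jog '[[0,-0.0016,0,0.0013,0,0,0],[0,0,0,0,0,0,0]]'
python3 - <<'E'
from h import *
np.set_printoptions(precision=2,suppress=True)
f=vision.grab_frame("side"); P=cloud(f).reshape(-1,3)
q=P[(abs(P[:,0]-440)<35)&(P[:,1]>240)&(P[:,1]<345)&(P[:,2]>-3)&(P[:,2]<60)]
t=q[(q[:,0]>425)&(q[:,0]<460)&(q[:,1]>255)&(q[:,1]<335)&(q[:,2]>25)]
print(np.percentile(t[:,2],[5,25,50,75]))
A=np.c_[t[:,:2],np.ones(len(t))]; m=abs(t[:,2]-np.median(t[:,2]))<4; print(np.linalg.lstsq(A[m],t[m,2],rcond=None)[0])
E
```

```text
time_s: 10.95
ee_pos: [445.4, 157.8, 246.4]
ee_rot: [-180.0, -51.0, 92.1]
force: [-0.5, 0.7, -2.1]
gripper_width: 11.8
time_s: 11.2
ee_pos: [445.4, 157.7, 244.5]
ee_rot: [180.0, -51.0, 92.1]
force: [0.3, 0.0, -1.1]
gripper_width: 11.8
[28.13 34.29 37.32 39.59]
[ 0.01 -0.   34.18]
```

```bash
for i in 1 2; do python3 -m jog '[[0,-0.0008,0,0.0006,0,0,0],[0,0,0,0,0,0,0]]' | egrep "pos|force"; done
```

```text
ee_pos: [445.4, 157.7, 243.4]
force: [0.6, 0.0, -1.6]
ee_pos: [445.4, 157.7, 242.4]
force: [0.8, 0.4, -2.1]
```

```bash
for i in 1 2 3; do python3 -m jog '[[0,-0.0008,0,0.0006,0,0,0],[0,0,0,0,0,0,0]]' | egrep "pos|force"; done
```

```text
ee_pos: [445.4, 157.6, 241.7]
force: [-0.9, -1.0, 1.1]
ee_pos: [445.5, 157.7, 241.4]
force: [-1.2, -4.0, 7.3]
ee_pos: [445.5, 157.8, 241.0]
force: [-1.7, -2.8, 10.1]
```

Contact made. I ease up 1 mm and release.

```bash
python3 -m jog '[[0,0.0009,0,-0.0007,0,0,0],[0.014,0,0,0,0,0,0],[0.016,0,0,0,0,0,0],[0.03,0,0,0,0,0,0],[0.05,0,0,0,0,0,0],[0.06,0,0,0,0,0,0],[0.06,0,0,0,0,0,0],[0.06,0,0,0,0,0,0]]'
python3 - <<'E'
from h import *
f=vision.grab_frame("side"); crop(f,200,100,330,280,4,"s6.png")
E
```

```text
time_s: 13.5
ee_pos: [445.4, 157.6, 240.6]
ee_rot: [180.0, -51.0, 92.1]
force: [-0.2, 0.3, 1.0]
gripper_width: 59.5
```

View pics/s6.png

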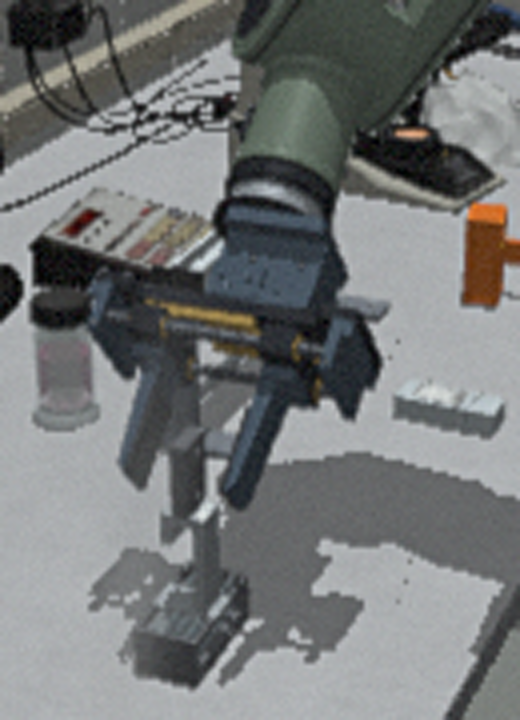

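Standing freely: basket at (190,640), tab at (185,480) between open fingers. I back off along the tool axis, then go above.

```bash
python3 -m jog '[[0.06,0,0,-0.02,0,0,0],[0.06,0,0,-0.04,0,0,0],[0.06,0,0,-0.04,0,0,0],[0.06,0,0,-0.02,0,0,0]]'
python3 - <<'E'
from h import *
plan([([445,170,400],92,0),([440.5,291,390],92,0)])
f=vision.grab_frame("side"); crop(f,200,100,330,280,4,"s7.png")
P=cloud(f).reshape(-1,3)
q=P[(abs(P[:,0]-440)<30)&(P[:,1]>240)&(P[:,1]<345)&(P[:,2]>4)&(P[:,2]<165)]
for z in range(4,165,10):
    t=q[(q[:,2]>=z)&(q[:,2]<z+10)]
    if len(t)>2: print(z,len(t),"x",t[:,0].min().round(),t[:,0].max().round(),"y",t[:,1].min().round(),t[:,1].max().round())
E
```

```text
time_s: 14.05
ee_pos: [449.1, 63.2, 317.4]
ee_rot: [179.8, -51.0, 92.2]
force: [-0.2, -0.4, -0.4]
gripper_width: 60.1
-> [445. 170. 400.] (92, 0) 6
[0.0219, -0.0, 0.0052, 0.0003, -0.1482, 0.0003]
[0.0224, -0.0, 0.0019, 0.0003, -0.1482, 0.0003]
[0.0225, -0.0, -0.0015, 0.0003, -0.1482, 0.0003]
[0.022, -0.0, -0.0048, 0.0003, -0.1482, 0.0003]
[0.0211, -0.0, -0.008, 0.0003, -0.1482, 0.0003]
[0.0197, -0.0, -0.011, 0.0003, -0.1482, 0.0003]
-> [440.5 291.  390. ] (92, 0) 3
[0.0404, -0.0001, 0.0033, 0.0, 0.0, 0.0]
[0.0404, -0.0001, 0.0033, 0.0, 0.0, 0.0]
[0.0404, -0.0001, 0.0033, 0.0, 0.0, 0.0]
4 143 x 419.0 465.0 y 254.0 340.0
14 71 x 418.0 464.0 y 252.0 340.0
24 190 x 418.0 466.0 y 253.0 340.0
34 138 x 419.0 464.0 y 254.0 339.0
44 23 x 426.0 436.0 y 285.0 307.0
54 22 x 426.0 435.0 y 284.0 307.0
64 25 x 426.0 435.0 y 285.0 308.0
74 33 x 427.0 457.0 y 282.0 307.0
84 40 x 427.0 456.0 y 283.0 309.0
94 66 x 427.0 457.0 y 283.0 309.0
104 30 x 427.0 455.0 y 281.0 311.0
114 36 x 435.0 446.0 y 281.0 312.0
124 27 x 436.0 448.0 y 285.0 312.0
134 34 x 436.0 447.0 y 284.0 313.0
144 50 x 435.0 449.0 y 281.0 310.0
154 5 x 437.0 446.0 y 288.0 310.0
```

View pics/s7.png

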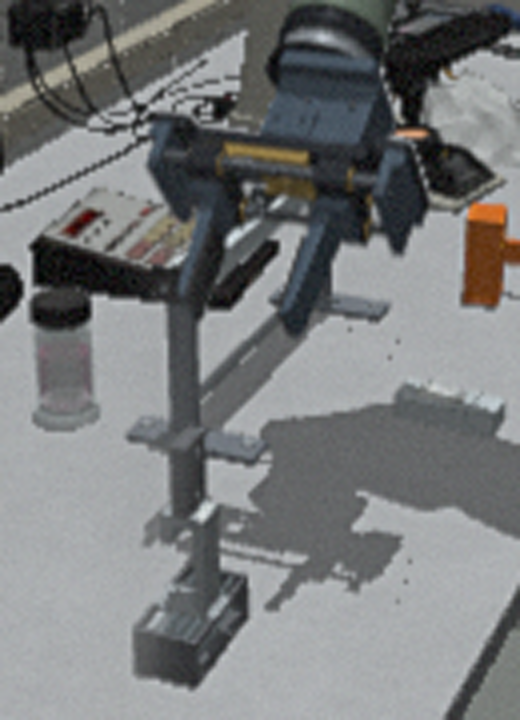

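Standing upright on its own; axis at about (441.5, 296.5). I move above it.

```bash
python3 -m jog '[[0.06,0.022,0,0.005,0,-0.1482,0],[0.06,0.0224,0,0.002,0,-0.1482,0],[0.06,0.0225,0,-0.0015,0,-0.1482,0],[0.06,0.022,0,-0.005,0,-0.1482,0],[0.06,0.021,0,-0.008,0,-0.1482,0],[0.06,0.0197,0,-0.011,0,-0.1482,0],[0.06,0.042,0,0.0033,0,0,0],[0.06,0.042,0,0.0033,0,0,0],[0.06,0.042,0,0.0033,0,0,0],[0.06,0,0,0,0,0,0]]'
python3 - <<'E'
from h import *
np.set_printoptions(precision=1,suppress=True)
s=status.state(); print(s["qpos"])
f=vision.grab_frame("wrist"); cv2.imwrite("pics/w8.png",f["color"]); P=cloud(f).reshape(-1,3)
t=P[(abs(P[:,0]-440)<30)&(abs(P[:,1]-296)<40)&(P[:,2]>142)&(P[:,2]<162)]
print(len(t))
if len(t)>4: print(t.min(0),t.max(0),t.mean(0),cv2.minAreaRect(t[:,:2].astype(np.float32)))
E
```

```text
time_s: 15.35
ee_pos: [439.6, 299.4, 388.2]
ee_rot: [-179.9, -0.0, 92.4]
force: [0.2, -0.3, -0.6]
gripper_width: 59.8
[33.  15.1 96.7  0.1 68.2 30.6]
515
[433.9 282.2 142. ] [447.1 312.  154.2] [440.5 298.3 151.2] ((440.50238037109375, 297.0844421386719), (12.990762710571289, 29.800840377807617), 2.1798605918884277)
```

View pics/w8.png

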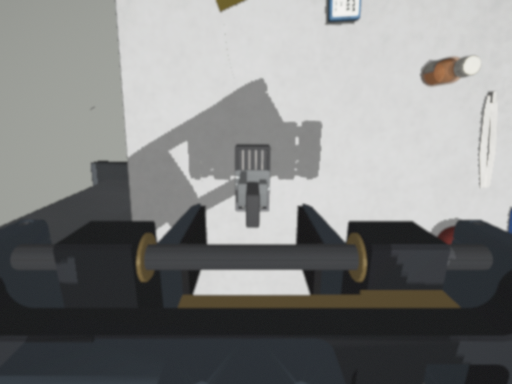

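The wrist view shows the tab's top at (253,205), between the fingers; centre (440.5, 297), yaw 2.2°. I descend and grip.

```bash
python3 -m jog '[[0.06,-0.0025,0.001,0.02,0,0,0],[0.06,0,0,0.03,0,0,0],[0.06,0,0,0.022,0,0,0],[0.06,0,0,0.012,0,0,0],[0.04,0,0,0,0,0,0],[0.02,0,0,0,0,0,0],[0.0,0,0,0,0,0,0],[0.0,0,0,0,0,0,0],[0.0,0,0,0,0,0,0],[0.0,0,0,0,0,0,0]]' 50
python3 - <<'E'
from h import *
np.set_printoptions(precision=1,suppress=True)
f=vision.grab_frame("side"); crop(f,200,100,330,280,4,"s9.png")
E
```

```text
time_s: 16.65
ee_pos: [441.2, 294.6, 305.5]
ee_rot: [-180.0, -0.0, 92.1]
force: [-0.7, -0.9, 0.3]
gripper_width: 11.9
```

View pics/s9.png

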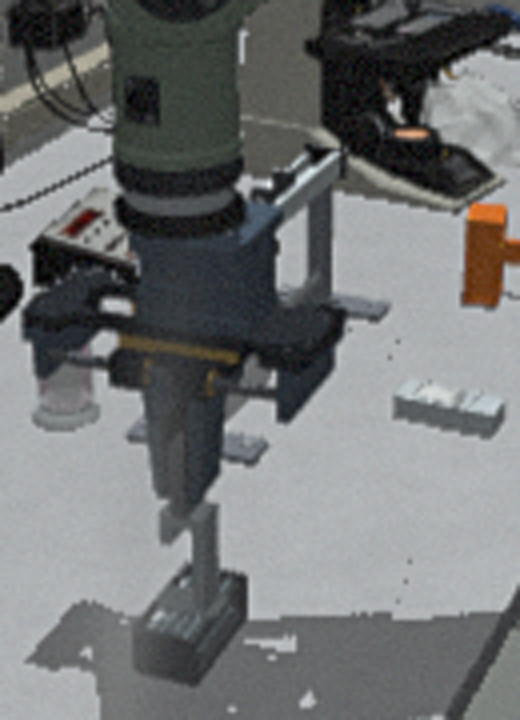

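```bash
python3 -m jog '[[0,0,0,-0.008,0,0,0],[0,0,0,-0.016,0,0,0],[0,0,0,-0.02,0,0,0],[0,0,0,-0.02,0,0,0],[0,0,0,-0.012,0,0,0],[0,0,0,-0.006,0,0,0],[0,0,0,0,0,0,0]]'
python3 - <<'E'
from h import *
plan([([482,-127,387.5],91,0)],step=40)
E
```

```text
time_s: 17.58
ee_pos: [441.3, 294.5, 387.3]
ee_rot: [180.0, -0.0, 92.1]
force: [-0.4, -0.8, -2.4]
gripper_width: 11.3
-> [ 482.  -127.   387.5] (91, 0) 11
[-0.0384, 0.0023, -0.0, 0.0, -0.0001, 0.0018]
[-0.0384, 0.0024, -0.0, 0.0, -0.0001, 0.0018]
[-0.0384, 0.0024, -0.0, 0.0, -0.0001, 0.0018]
[-0.0384, 0.0025, -0.0, 0.0, -0.0001, 0.0018]
[-0.0384, 0.0026, -0.0, 0.0, -0.0001, 0.0018]
[-0.0384, 0.0026, -0.0, 0.0, -0.0001, 0.0018]
[-0.0384, 0.0027, -0.0, 0.0, -0.0001, 0.0018]
[-0.0384, 0.0028, -0.0, 0.0, -0.0001, 0.0018]
[-0.0384, 0.0028, -0.0, 0.0, -0.0001, 0.0018]
[-0.0384, 0.0029, -0.0, 0.0, -0.0001, 0.0018]
[-0.0384, 0.003, -0.0, 0.0, -0.0001, 0.0018]
```

```bash
python3 -m jog '[[0,-0.012,0.001,0,0,0,0.002],[0,-0.025,0.002,0,0,0,0.002],[0,-0.038,0.0025,0,0,0,0.002],[0,-0.038,0.0025,0,0,0,0.002],[0,-0.038,0.0025,0,0,0,0.002],[0,-0.038,0.0025,0,0,0,0.002],[0,-0.038,0.0025,0,0,0,0.002],[0,-0.038,0.0025,0,0,0,0.002],[0,-0.038,0.0025,0,0,0,0.002],[0,-0.038,0.0025,0,0,0,0.002],[0,-0.038,0.0025,0,0,0,0],[0,-0.028,0.002,0,0,0,0]]'
python3 -m jog '[[0,-0.014,0.001,0,0,0,0],[0,0,0,0,0,0,0],[0,0,0,0,0,0,0]]'
python3 - <<'E'
from h import *
np.set_printoptions(precision=1,suppress=True)
s=status.state(); print(s["ee_pos"],s["ee_rot"])
o=np.zeros((440,800,3),np.uint8)
for n,b,k in [("side",(210,100,310,210),0),("top",(290,150,390,260),400)]:
    f=vision.grab_frame(n); c=f["color"][b[1]:b[3],b[0]:b[2]]; o[:,k:k+400]=cv2.resize(c,(400,440),interpolation=cv2.INTER_CUBIC)
    P=cloud(f).reshape(-1,3)
    print(n)
    q=P[(abs(P[:,0]-482)<32)&(abs(P[:,1]+125)<50)&(P[:,2]>70)&(P[:,2]<200)]
    for z in range(74,200,8):
        t=q[(q[:,2]>=z)&(q[:,2]<z+8)]
        if len(t)>2: print(z,len(t),"x",t[:,0].min().round(1),t[:,0].max().round(1),"y",t[:,1].min().round(),t[:,1].max().round())
    e=P[(P[:,2]>146)&(P[:,2]<154)&(P[:,0]>545)&(P[:,0]<566)&(P[:,1]>-235)&(P[:,1]<58)]
    if len(e)>5: print("lip",len(e),e.mean(0),np.polyfit(e[:,1],e[:,0],1)*1000)
    d=P[(P[:,2]>155)&(P[:,2]<175)&(P[:,0]>556)&(P[:,0]<590)&(abs(P[:,1]+127)<60)]
    print("dogs",np.sort(d[:,1]).round())
cv2.imwrite("pics/m10.png",o)
E
```

```text
time_s: 19.08
ee_pos: [478.5, -113.7, 386.4]
ee_rot: [-179.9, -0.0, 90.9]
force: [-0.6, 0.6, -1.7]
gripper_width: 11.6
time_s: 19.45
ee_pos: [480.2, -124.9, 386.9]
ee_rot: [-180.0, -0.1, 91.0]
force: [-0.1, 0.6, -2.3]
gripper_width: 11.8
[ 480.2 -124.9  386.9] [-180.    -0.1   91. ]
side
82 56 x 458.7 502.5 y -167.0 -77.0
90 48 x 460.9 499.4 y -168.0 -78.0
98 31 x 461.6 500.1 y -170.0 -79.0
106 73 x 459.6 503.0 y -166.0 -77.0
114 88 x 458.5 504.0 y -164.0 -78.0
122 11 x 466.6 475.4 y -135.0 -107.0
130 11 x 466.4 474.3 y -135.0 -113.0
138 11 x 466.2 474.8 y -135.0 -110.0
146 12 x 466.4 475.5 y -135.0 -109.0
154 11 x 466.6 474.2 y -134.0 -109.0
162 22 x 465.8 496.2 y -135.0 -109.0
170 17 x 467.3 495.1 y -131.0 -109.0
178 34 x 467.5 497.0 y -137.0 -109.0
186 13 x 475.0 486.7 y -133.0 -108.0
194 8 x 470.7 492.0 y -117.0 -105.0
lip 102 [556.5 -83.1 149.6] [   -22.2 554698. ]
dogs [-154. -151. -150. -148. -147. -146. -146. -146. -146. -146. -145. -142.
 -141. -140. -106. -104. -103. -102. -102. -101. -101. -101. -101.  -99.
  -99.]
top
74 7 x 457.9 500.8 y -107.0 -85.0
82 75 x 457.3 500.0 y -123.0 -81.0
90 21 x 460.2 499.6 y -120.0 -92.0
98 26 x 458.7 500.4 y -110.0 -81.0
106 58 x 457.6 499.7 y -119.0 -81.0
114 56 x 457.3 499.5 y -119.0 -82.0
lip 149 [554.4 -31.  149.7] [   -22.5 553741.5]
dogs [-105. -105. -105. -104. -104. -104. -104. -102. -102. -102. -102. -102.
 -102. -101. -100.  -99.  -99.  -99.]
```

View pics/m10.png

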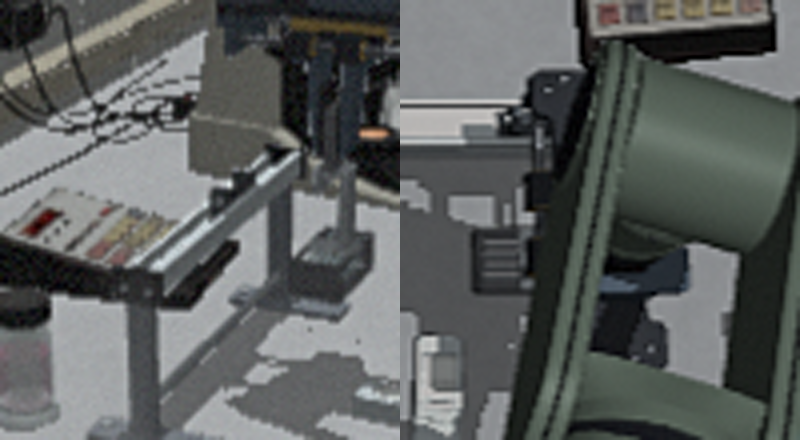

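Side view: the carrier hangs upright from the gripper at (335,250) and the dogs are at (230,195). Carrier axis is about x 481, y -122; the lip is at x 557 and the bay centre at y -125. I shift about 77 mm in x and -3 in y at this height (the hook tip passes above the lip, the basket below the rail), in two legs.

```bash
python3 -m jog '[[0,-0.001,0.008,0,0,0,0],[0,-0.001,0.012,0,0,0,0],[0,-0.001,0.012,0,0,0,0],[0,-0.001,0.008,0,0,0,0],[0,0,0,0,0,0,0],[0,0,0,0,0,0,0]]'
python3 - <<'E'
from h import *
np.set_printoptions(precision=1,suppress=True)
s=status.state(); print(s["ee_pos"],s["ee_rot"])
o=np.zeros((440,800,3),np.uint8)
f=vision.grab_frame("side");b=(220,80,320,190)
c=f["color"][b[1]:b[3],b[0]:b[2]]; cv2.imwrite("pics/s11.png",cv2.resize(c,(500,550),interpolation=cv2.INTER_CUBIC))
P=cloud(f).reshape(-1,3)
q=P[(abs(P[:,0]-s["ee_pos"][0])<28)&(abs(P[:,1]+125)<50)&(P[:,2]>70)&(P[:,2]<200)]
for z in range(74,200,8):
        t=q[(q[:,2]>=z)&(q[:,2]<z+8)]
        if len(t)>2: print(z,len(t),"x",t[:,0].min().round(1),t[:,0].max().round(1),"y",t[:,1].min().round(),t[:,1].max().round())
for y in range(-230,50,20):
    e=P[(P[:,2]>130)&(P[:,2]<153)&(P[:,0]>545)&(P[:,0]<570)&(P[:,1]>y)&(P[:,1]<y+20)]
    if len(e)>3: print(y,len(e),np.percentile(e[:,0],[5,95]),"top",e[e[:,2]>148][:,0].round(0))
E
```

```text
time_s: 20.3
ee_pos: [520.3, -129.0, 386.9]
ee_rot: [-180.0, -0.1, 91.0]
force: [-0.3, -0.8, -2.8]
gripper_width: 11.4
[ 520.3 -129.   386.9] [-180.    -0.1   91. ]
82 52 x 499.0 543.3 y -171.0 -85.0
90 55 x 499.7 540.8 y -172.0 -82.0
98 32 x 501.3 541.5 y -171.0 -83.0
106 66 x 498.9 541.3 y -174.0 -83.0
114 87 x 499.1 543.2 y -170.0 -82.0
122 9 x 505.5 515.4 y -136.0 -115.0
130 12 x 506.3 515.9 y -140.0 -115.0
138 12 x 507.4 514.4 y -139.0 -115.0
146 10 x 505.8 516.3 y -137.0 -114.0
154 12 x 505.9 515.4 y -139.0 -111.0
162 21 x 507.4 537.2 y -138.0 -114.0
170 19 x 506.7 535.7 y -134.0 -110.0
178 35 x 506.7 536.9 y -139.0 -113.0
186 12 x 514.6 524.8 y -140.0 -110.0
194 8 x 510.0 528.6 y -118.0 -112.0
-190 4 [556.9 558.4] top []
-170 12 [555.3 566.2] top [559. 568. 559. 557.]
-150 21 [554.6 566.9] top [564. 568. 558. 556. 558. 559.]
-130 18 [554.4 560.4] top [560. 555. 560. 556. 558.]
-110 21 [553.4 567. ] top [569. 567. 564. 558. 560. 555.]
-90 16 [554.4 556.6] top [555. 558. 556. 555.]
-70 20 [552.8 557.4] top [558. 557. 554. 557. 553. 554.]
-50 19 [552.9 557.1] top [558. 553. 557. 553.]
-30 21 [552.7 557. ] top [558. 557. 553. 557. 555. 554. 555. 554.]
-10 22 [552.  556.6] top [557. 557. 552. 553. 556. 553. 552.]
10 18 [552.  554.5] top [553. 552. 557. 554. 554. 553.]
30 19 [551.6 555.1] top [555. 553. 555. 553. 553. 551.]
```

View pics/s11.png

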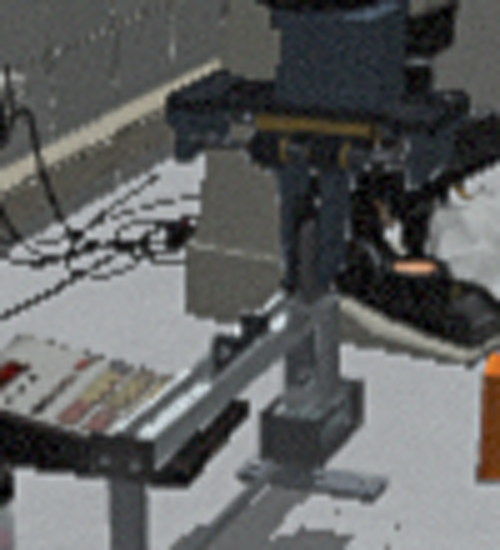

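```bash
python3 -m jog '[[0,0,0.006,0,0,0,0],[0,0,0.008,0,0,0,0],[0,0,0.008,0,0,0,0],[0,0,0.008,0,0,0,0],[0,0,0.006,0,0,0,0],[0,0,0,0,0,0,0],[0,0,0,0,0,0,0]]'
cat > m.py <<'E'
import sys
from h import *
np.set_printoptions(precision=1,suppress=True)
s=status.state(); print(s["ee_pos"],s["ee_rot"],s["force"])
f=vision.grab_frame("side");b=(220,80,320,190)
c=f["color"][b[1]:b[3],b[0]:b[2]]; cv2.imwrite("pics/"+sys.argv[1],cv2.resize(c,(500,550),interpolation=cv2.INTER_CUBIC))
P=cloud(f).reshape(-1,3)
q=P[(abs(P[:,0]-557)<28)&(abs(P[:,1]+125)<50)&(P[:,2]>40)&(P[:,2]<210)]
for z in range(42,210,8):
        t=q[(q[:,2]>=z)&(q[:,2]<z+8)]
        if len(t)>2: print(z,len(t),"x",t[:,0].min().round(1),t[:,0].max().round(1),"y",t[:,1].min().round(),t[:,1].max().round())
E
python3 m.py s12.png
```

```text
time_s: 21.22
ee_pos: [556.3, -128.3, 387.0]
ee_rot: [-180.0, -0.0, 91.0]
force: [-0.4, 0.3, -2.1]
gripper_width: 11.7
[ 556.3 -128.3  387. ] [-180.   -0.   91.] [-0.4  0.3 -2.1]
82 60 x 533.6 578.4 y -169.0 -81.0
90 50 x 535.8 578.3 y -169.0 -84.0
98 36 x 537.0 576.2 y -171.0 -83.0
106 51 x 535.1 573.5 y -170.0 -83.0
114 62 x 535.4 566.3 y -170.0 -81.0
122 13 x 541.6 557.1 y -139.0 -100.0
130 36 x 542.3 584.9 y -138.0 -77.0
138 47 x 542.3 584.9 y -152.0 -80.0
146 52 x 542.0 583.9 y -152.0 -77.0
154 29 x 542.4 580.7 y -146.0 -97.0
162 21 x 542.2 569.9 y -138.0 -112.0
170 20 x 541.1 573.7 y -138.0 -111.0
178 28 x 542.2 570.5 y -137.0 -112.0
186 16 x 551.5 562.2 y -141.0 -109.0
194 17 x 544.9 568.6 y -140.0 -107.0
202 28 x 541.0 573.7 y -141.0 -109.0
```

View pics/s12.png

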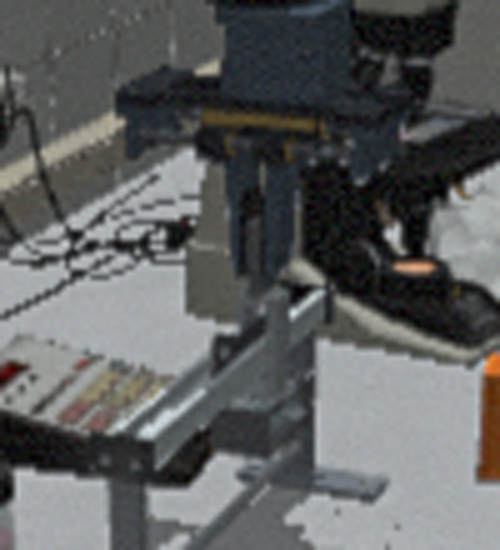

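Axis at (557.2, -125), stem just in front of the lip and the tip above the channel between the dogs. I lower gently.

```bash
python3 -m jog '[[0,0,0,0.003,0,0,0],[0,0,0,0.004,0,0,0],[0,0,0,0.004,0,0,0],[0,0,0,0.003,0,0,0],[0,0,0,0,0,0,0]]'; python3 -m jog '[[0,0,0,0.003,0,0,0],[0,0,0,0.003,0,0,0],[0,0,0,0,0,0,0]]';python3 -m jog '[[0,0,0,0.0015,0,0,0],[0,0,0,0,0,0,0]]'; python3 m.py s13.png | tail -22 | head -8
```

```text
time_s: 21.9
ee_pos: [556.4, -128.3, 372.7]
ee_rot: [-180.0, -0.1, 91.0]
force: [0.2, -0.5, -2.9]
gripper_width: 11.9
time_s: 22.28
ee_pos: [556.4, -128.3, 366.7]
ee_rot: [-180.0, -0.0, 91.0]
force: [-0.7, 0.2, -2.4]
gripper_width: 11.8
time_s: 22.52
ee_pos: [556.4, -128.3, 365.5]
ee_rot: [-180.0, -0.0, 91.0]
force: [-0.4, 0.2, -2.7]
gripper_width: 11.8
[ 556.4 -128.3  365.5] [-180.   -0.   91.] [-0.4  0.2 -2.7]
58 20 x 536.4 576.2 y -174.0 -84.0
66 65 x 535.3 577.0 y -172.0 -81.0
74 39 x 536.9 578.3 y -169.0 -82.0
82 36 x 536.6 576.9 y -169.0 -81.0
90 120 x 535.2 581.2 y -170.0 -82.0
98 12 x 541.6 551.5 y -141.0 -111.0
106 9 x 542.5 549.3 y -136.0 -114.0
```

View pics/s13.png

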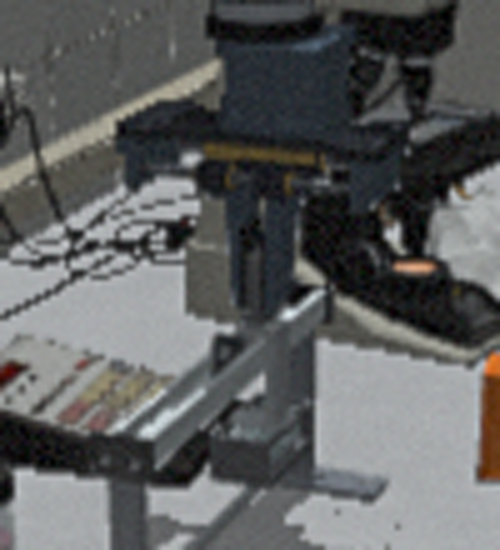

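```bash
for i in 1 2 3 4; do python3 -m jog '[[0,0,0,0.001,0,0,0],[0,0,0,0,0,0,0]]' | egrep "pos|force"; done
```

```text
ee_pos: [556.4, -128.3, 364.5]
force: [0.3, 0.7, -2.1]
ee_pos: [556.4, -128.3, 363.5]
force: [0.3, -0.3, -2.7]
ee_pos: [556.4, -128.3, 362.4]
force: [0.5, 0.8, -2.9]
ee_pos: [556.5, -128.3, 361.5]
force: [-0.1, 0.2, -2.2]
```

```bash
for i in 1 2 3; do python3 -m jog '[[0,0,0,0.0007,0,0,0],[0,0,0,0,0,0,0]]' | egrep "pos|force"; done
```

```text
ee_pos: [556.4, -128.3, 361.4]
force: [-1.0, 0.6, 1.9]
ee_pos: [556.3, -128.3, 361.3]
force: [-2.6, 0.3, 6.1]
ee_pos: [556.3, -128.3, 361.3]
force: [-3.2, 0.6, 8.6]
```

Contact at the predicted height. I ease up and open slowly.

```bash
python3 -m jog '[[0,0,0,-0.0012,0,0,0],[0.012,0,0,0,0,0,0],[0.013,0,0,0,0,0,0],[0.015,0,0,0,0,0,0],[0.02,0,0,0,0,0,0],[0.03,0,0,0,0,0,0],[0.05,0,0,0,0,0,0],[0.05,0,0,0,0,0,0]]'
python3 m.py s14.png
```

```text
time_s: 25.32
ee_pos: [556.5, -128.3, 360.6]
ee_rot: [180.0, -0.0, 91.0]
force: [-0.6, 0.6, 0.0]
gripper_width: 47.3
[ 556.5 -128.3  360.6] [180.  -0.  91.] [-0.6  0.6  0. ]
50 5 x 545.5 573.8 y -92.0 -87.0
58 56 x 535.3 577.8 y -169.0 -81.0
66 47 x 536.3 577.0 y -172.0 -81.0
74 36 x 537.0 577.7 y -171.0 -82.0
82 81 x 535.2 580.2 y -172.0 -83.0
90 60 x 535.1 580.5 y -169.0 -83.0
98 11 x 542.5 551.1 y -136.0 -111.0
106 11 x 543.0 550.2 y -141.0 -113.0
114 11 x 543.2 549.9 y -138.0 -113.0
122 12 x 543.3 555.1 y -139.0 -96.0
130 40 x 542.1 584.4 y -138.0 -76.0
138 39 x 540.4 584.9 y -141.0 -75.0
146 44 x 543.2 582.8 y -167.0 -79.0
154 42 x 542.0 583.3 y -152.0 -97.0
162 18 x 530.7 562.3 y -143.0 -110.0
170 28 x 529.2 584.4 y -146.0 -109.0
178 33 x 529.9 584.7 y -145.0 -109.0
186 31 x 529.7 584.4 y -144.0 -110.0
194 31 x 529.1 584.9 y -147.0 -108.0
202 38 x 530.7 584.5 y -146.0 -111.0
```

View pics/s14.png

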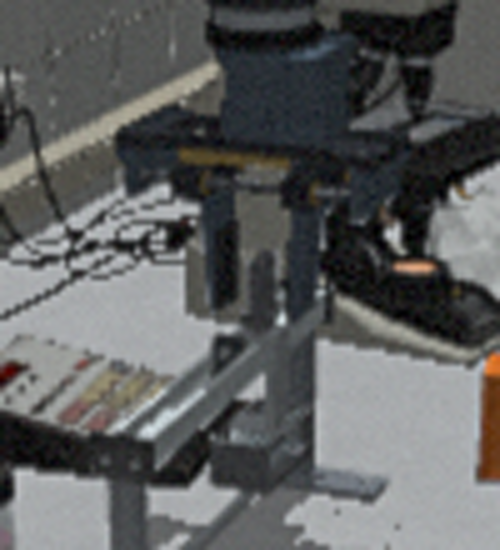

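Hanging freely and upright between the open fingers; tab at (262,285). I retreat straight up.

```bash
python3 -m jog '[[0.05,0,0,-0.01,0,0,0],[0.05,0,0,-0.02,0,0,0],[0.05,0,0,-0.03,0,0,0],[0.05,0,0,-0.03,0,0,0],[0.05,0,0,-0.02,0,0,0],[0.05,0,0,0,0,0,0]]'
python3 -m jog '[[0.05,-0.05,0,0,0,0,0],[0.05,-0.055,0,0,0,0,0],[0.05,-0.055,0,0,0,0,0],[0.05,-0.03,0,0,0,0,0],[0.05,0,0,0,0,0,0]]'
python3 m.py s15.png
python3 - <<'E'
from h import *
f=vision.grab_frame("top"); crop(f,240,120,390,270,4,"t15.png")
a=cv2.imread("pics/t15.png");b=cv2.imread("pics/s15.png");o=np.zeros((450,800,3),np.uint8);o[:,:400]=cv2.resize(a,(400,450));o[:,400:]=cv2.resize(b,(400,450));cv2.imwrite("pics/m15.png",o)
for l in ["staining_jar","mailer","dropper_bottle","small_box"]: print(l,[[round(x) for x in r["location"]] for r in vision.find_in("top",l)][:1])
P=cloud(f).reshape(-1,3)
t=P[(abs(P[:,0]-557)<14)&(abs(P[:,1]+125)<25)&(P[:,2]>198)&(P[:,2]<218)]
if len(t)>4: print("tab top",t.mean(0),cv2.minAreaRect(t[:,:2].astype(np.float32)))
E
```

```text
time_s: 26.12
ee_pos: [556.5, -128.4, 473.0]
ee_rot: [179.7, 0.0, 91.0]
force: [-1.1, -0.3, -0.1]
gripper_width: 50.2
time_s: 26.75
ee_pos: [559.4, -320.4, 468.6]
ee_rot: [-179.9, -0.1, 90.8]
force: [-0.3, 0.5, -0.2]
gripper_width: 50.2
[ 559.4 -320.4  468.6] [-179.9   -0.1   90.8] [-0.3  0.5 -0.2]
58 61 x 535.3 576.2 y -168.0 -83.0
66 47 x 536.1 577.5 y -169.0 -78.0
74 35 x 535.8 578.6 y -168.0 -80.0
82 85 x 534.9 581.5 y -172.0 -82.0
90 58 x 535.6 579.7 y -170.0 -80.0
98 9 x 542.7 547.4 y -138.0 -111.0
106 11 x 541.9 549.1 y -140.0 -112.0
114 12 x 542.5 550.9 y -140.0 -118.0
122 11 x 541.0 555.4 y -136.0 -97.0
130 37 x 542.0 584.9 y -140.0 -75.0
138 38 x 542.4 583.5 y -175.0 -78.0
146 47 x 543.0 581.1 y -174.0 -76.0
154 46 x 541.1 583.0 y -151.0 -95.0
162 15 x 549.8 563.7 y -144.0 -109.0
170 17 x 552.2 565.1 y -142.0 -109.0
178 14 x 551.1 563.7 y -146.0 -110.0
186 18 x 551.7 562.9 y -141.0 -110.0
194 17 x 549.4 563.8 y -144.0 -111.0
202 23 x 551.9 564.0 y -142.0 -112.0
staining_jar [[666, 52, 100]]
mailer [[392, -67, 20]]
dropper_bottle []
small_box [[525, 497, 23]]
tab top [ 555.73476082 -126.56070886  207.03667776] ((555.4382934570312, -126.07028198242188), (28.837331771850586, 12.384665489196777), 89.08222198486328)
```

View pics/m15.png

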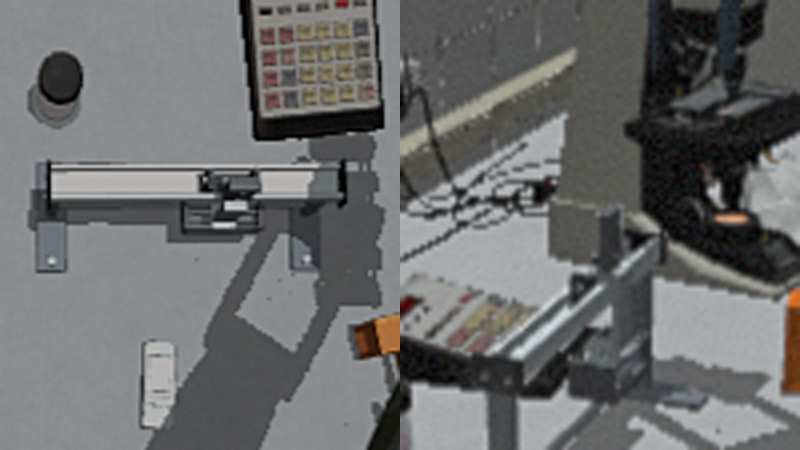

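It hangs home. The tab's top is at z≈207 (208 expected), centred between the dogs and square to the rail; the jar, mailer and box are where they were. I hand it in.

```bash
python3 - <<'E'
from workcell import ticket
print(ticket.job_done())
E
```

```text
the job is handed in; nothing more can be done
None
```

The carrier is hanging on the rail in the bay between the dogs, let go, and I handed the job in at about 27 s of the 72 s. No verdict was reported.

I took the grey carrier by its tab with a tilted grasp and turned it upright. I set it down on its basket, let go and backed off, then checked that it stood upright by itself on the desk. I then gripped the tab from above, brought the hook over the lip from the robot's side and lowered it. It touched at the predicted height, with about 11 N on the wrist at most. Then I let go and moved the arm clear.

**Last checks:**
- **Height:** the tab's top is at z ≈ 207 mm, against 208 mm expected, so the hook is fully home.
- **Position:** the two cameras disagree slightly on the carrier's axis, 555.5 mm from the top view and 557.5 mm from the side view. The lip is at about 557 mm. Along the rail it is about 1 mm from the middle of the bay.
- **Attitude:** it looks upright and is square to the rail within about 1°.
- **Other things:** the jar, mailer and small box were found within 6 mm of their starting places. The detector missed the dropper bottle in the last picture. That bottle's place is therefore not confirmed, but the arm never came near it.

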